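Fold a seat recliner flat and lock its pawl

TASK

Fold the car-seat recliner that is bolted to the bench flat and lock it there: press the tail of its pawl down until the pawl is free of the teeth, push the toothed arm right down onto its stop, then press the front of the pawl down again until its nose is fully home between the teeth. Only push with the fingertips: do not pinch anything or force the mechanism, and leave the loose things on the bench where they are.

Things in the scene. Friction and masses are not known exactly. Their poses are not given: they have to be found in the camera images.
- recliner: Steel seat recliner, bolted to the bench, never moves. Base plate 330 x 110 x 10 mm; origin on the bench under the arm's hinge, at the plate's middle; x runs along the plate from the hinge towards the arm's end, y along the hinge axis, z up. All its parts are centred on y = 0. A rubber stop block (16 x 30 mm, top 86 mm high) stands under the arm at x = 100 mm.
- hinge (a point): Centre of the arm's hinge, 85 mm above the bench. Here the arm's toothed wheel (64 mm radius over the teeth, 10 mm thick) turns between two cheek plates (outer faces at y = +-16.5 mm; 102 mm high at the hinge, 148 mm high at the pawl's pivot).
- cross_tube (a point): Centre of the steel cross tube (18 mm diameter, 90 mm long, parallel to recliner y) at the arm's end, 200 mm from the hinge. Push the arm here, from above. It moves on an arc about the hinge, about 250 mm above the bench at the start and 109 mm at the end.
- seat_arm (a joint): Angle of the arm (rad), growing as it goes down. Its slope above level is 1.004 rad minus this value: it starts at 0 to 0.085 and meets its stop at 0.881. Stiff hinge: it stays where it is left (1 N m friction; 2 to 8 N down on the tube moves it). While the pawl is engaged a tooth stops the arm at about 0.1.
- pawl (a joint): Angle of the pawl (rad), a rocker with its pivot at recliner x = -60 mm, 138 mm high. 0: nose fully home between the teeth; above 0.15 the nose clears the teeth; 0.30: fully free, at its stop. Grows as the tail goes down and the front up. Stiff pivot, no spring: stays where it is left (about 2 N on a pad moves it).
- tail_pad (a point): Middle of the top face of the pawl's tail pad (36 x 32 mm, 6 mm thick), the free end away from the arm, at recliner x = -135 mm; 155 mm high at pawl 0. Pressing it down 22 mm frees the pawl.
- front_pad (a point): Middle of the top face of the pawl's front pad (30 x 32 mm, 6 mm thick), over the nose and the toothed wheel, at recliner x = 0; 168 mm high at pawl 0, about 18 mm higher when free. Pressing it down brings the nose home.
- spanner: Loose steel spanner lying by the recliner. Leave alone.
- grease_tin: Loose aluminium tin, 68 mm diameter, 75 mm tall, origin at the underside. Leave alone.
- bush: Loose steel bush standing on the bench, 38 mm diameter, 30 mm tall. Leave alone.
- washer: Loose brass washer, 52 mm diameter, 6 mm thick. Leave alone.
- bolt: Loose bolt standing on its 22 mm head on the recliner's base plate, 45 mm tall. Leave alone.
- screwdriver: Loose screwdriver with black handle lying on the bench. Leave alone.
- mug: Loose white mug, 80 mm diameter, 90 mm tall. Leave alone.

How it is judged:
On the way, in this order (a step that is already met when the one before it is completed fails the run):
1. the pawl is pressed free of the teeth while the arm is still up (value of joint pawl above 0.2 rad and value of joint seat_arm below 0.25 rad), for 0.1 s.
2. the arm is pushed down onto its stop with the pawl still free (value of joint seat_arm above 0.835 rad and value of joint pawl above 0.12 rad), for 0.1 s.
3. the pawl is pressed home between the teeth (value of joint seat_arm above 0.835 rad and value of joint pawl below 0.06 rad), for 0.1 s.
At the end, for the whole second after the job is handed in: The arm is down on its stop (joint above 0.835 of 0.881 rad), the pawl's nose is home between the teeth (joint below 0.06 rad), and all is at rest (all of step 3 and velocity of joint seat_arm between -0.05 and 0.05 rad/s and velocity of joint pawl between -0.05 and 0.05 rad/s and linear speed of each of spanner, grease_tin, bush, washer, bolt, screwdriver, mug below 0.03 m/s); the robot touches nothing.
It fails at once if the arm goes down while the pawl is still in the teeth (forced) (value of joint seat_arm between 0.22 and 0.75 rad and value of joint pawl below 0.06 rad).
It fails at once if the mechanism is pushed or squeezed with more than 80 N (contact force between any of the fingers, the arm and recliner above 80 N).
It fails at once if a loose thing is lifted or moved by more than 25 mm, or knocked over (distance of any of spanner, grease_tin, bush, washer, bolt, screwdriver, mug from where it was at the start of the episode above 0.025 m or angle between any of grease_tin, bush, bolt, mug's own z axis and vertical above 0.5 rad).
It fails at once if the tube or a pad of the pawl is taken between the fingers instead of being pushed (contact force between the fingers and recliner above 1 N and (distance between the grasp point and cross_tube below 0.016 m or distance between the grasp point and tail_pad below 0.012 m or distance between the grasp point and front_pad below 0.012 m)).
It also fails if it takes over 64 s, if anything falls off the work surface, if the arm or the gripper's body presses on something with over 40 N, if the wrist force passes 120 N, or if a joint passes its speed limit or range.

ROBOT

A 6-joint arm with a two-finger parallel gripper is mounted at the origin on the work surface. World frame = base frame: x ahead of the robot, y to its left, z up, the work surface at z = 0. Lengths are in m, angles in rad, forces in N, time in s.
With the tool pointing down it reaches from about 0.275 to 0.775 m from the base axis. Payload 14.6 kg.
Tool frame: the origin (TCP) lies midway between the tips of the shut fingers; the grasp point (between the pads) lies 19 mm behind it; z points along the fingers, y is the direction in which the jaws open and shut (so a half turn about z gives the same grasp; the last joint's range is limited). The gripper opens to 85 mm and grips with 20 to 120 N. Pads are 22 mm wide; open, the fingers measure 114 mm over their backs; the gripper's body (76 mm by 85 mm) begins 54 mm behind the grasp point. The pads swing forward as they close: fully open they stand 13 mm farther back than shut.
Start: joints at [-1.415, 0.263, -0.048, 1.259, 0, 1.415], TCP at [0.161, -0.5, 0.231] pointing down, gripper open.
Joint ranges: [-2.65, 2.65], [-0.89, 1.7], [-1.18, 1.37], [-2.13, 2.11], [-1.35, 1.29], [-3.14, 3.14]. Speed limits (rad/s): [1.89, 1.89, 2.57, 2.79, 3.14, 3.14].

INTERFACE

Orientations are given as a unit quaternion [x, y, z, w].
In Python, from cell import env gives the robot as it stands.
- The arm moves only by the tool carry_out, never from a script. Its argument "steps" is text: rows parted by semicolons, each of 4 numbers parted by spaces: the shift along the tool's x, y, z in mm, then the turn about the tool's z in degrees. In form: tx ty tz twist; .... A call has exactly 10 rows; each row shifts and turns the commanded pose from where the row before left it, along the tool's axes as they then stand; what a row does not reach is not made up. A row lasts 1/10 s, in which the tool goes at most 50 mm and 8.59 degrees, less where a joint would pass 70% of its speed; a pose out of reach is approached as far as the arm can. A call is refused whole if a number of a shift passes 50 or a number of a turn 8.59, either way. A call with a gripper value outside its range is refused whole. "gripper" is the closure, from 0 (fully open) to 1 (shut), set as the call begins (left out, the last holds). The fingers move at their own pace and stop on an object; "squeeze" is the grip in N (left out, the last holds). Time passes only in rows, so rows that do not move let the fingers close, or fill a call up. It gives the time, the measured TCP pose, the force and the opening at its end, in the units of the state.
- env.read_state(): the state, without advancing time (a new reading comes with each control period).
- env.snapshot(name): name is "side" or "top"; returns the picture (420x560x3 uint8, red, green, blue); there is no depth.
- env.get_calibration(name): a dict with "fx", "fy", "cx", "cy" (pixels), "rvec" (rotation vector, rad) and "tvec" (3), from world to camera coordinates, as OpenCV has them. Camera axes: x right, y down, z forward; pixel columns grow to the right and rows downward; lengths in m; the calibration is good to about 2 mm. A picture is of the moment at which its call begins. get_calibration takes no time and is no camera call.
- env.finish_job(): hands the job in, once; it reports no verdict.
The state is a dict: "t": time; "joint_positions": joint angles; "qvel": joint speeds; "tau": joint torques, N m; "tcp_pos": TCP position; "eef_rot": TCP orientation; "force": force on the tool from outside, world axes, zero at the start; "wrist_torque": the same for the moment, N m; "gripper_width": finger opening in m.
Only numpy, scipy, OpenCV 4.12 (cv2) and the standard library are available. Lean on these libraries where they do the work, as an engineer would, in place of code of your own. Each camera call takes 0.05 s, during which the arm holds its last target.

## Working session

There is one attempt and no reset: what is moved stays moved. The work goes in short steps, Python scripts to look and compute and a tool call to move; the robot and the scene stay as the last step left them, time stands still between calls to the robot, and variables do not carry over. Pictures are saved under pics/ and viewed, and the job is handed in when it is done.

Besides the shell and the picture viewer there is one more tool, called as name(argument=value, ...) on one line, values as JSON. carry_out: Moves the arm, as the interface text tells. Its arguments: {"type":"object","properties":{"steps":{"type":"string"},"gripper":{"type":"number"},"squeeze":{"type":"number"}},"required":["steps"]}

```bash
ls; mkdir -p pics; python3 - <<'E'
from cell import env
import cv2
print(env.read_state())
for n in("side","top"):
    cv2.imwrite(f"pics/{n}0.png",env.snapshot(n)[:,:,::-1]); print(env.get_calibration(n))
E
```

```text
pics
{'t': 0.0, 'joint_positions': array([-1.41527273e+00,  2.63531944e-01, -4.89453994e-02,  1.25940476e+00,
       -1.53764571e-05,  1.41547405e+00]), 'qvel': array([ 0.00113316, -0.00050934,  0.00103734, -0.00102935,  0.00066961,
        0.00076143]), 'tau': array([ 1.52361379e-03, -6.37608647e+01,  3.84566545e+01,  1.36329472e-02,
       -2.30069627e-04, -3.13729186e-05]), 'tcp_pos': array([ 0.16051421, -0.49956481,  0.23081732]), 'eef_rot': array([ 9.87946003e-01,  1.54797933e-01, -7.74287184e-06, -5.42887024e-04]), 'force': array([-0.79533381,  0.02402964,  0.37958233]), 'wrist_torque': array([-0.01856363, -0.00628274,  0.03401261]), 'gripper_width': 0.08515768118668728}
{'fx': 448.3656702960528, 'fy': 448.3656702960528, 'cx': 270.40252577445074, 'cy': 209.69601665559298, 'rvec': array([ 0.67116028, -2.70607805,  1.01336641]), 'tvec': array([0.50672654, 0.28513635, 1.27088333])}
{'fx': 505.3306620429717, 'fy': 505.3306620429717, 'cx': 283.11666940108114, 'cy': 211.98562939622974, 'rvec': array([ 2.135467  , -2.17587597,  0.12263753]), 'tvec': array([0.00870549, 0.58711725, 1.74803866])}
```

View pics/side0.png

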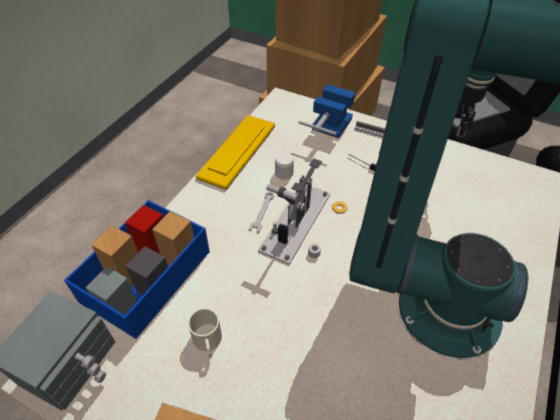

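View pics/top0.png

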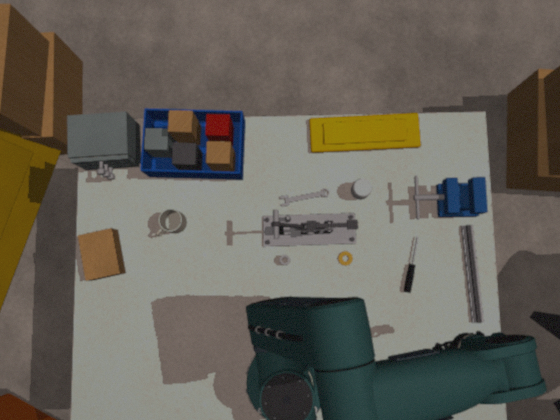

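```bash
python3 - <<'E'
import cv2
a=cv2.imread("pics/top0.png")[180:275,220:380]; cv2.imwrite("pics/topc.png",cv2.resize(a,None,fx=5,fy=5,interpolation=2))
a=cv2.imread("pics/side0.png")[145:270,235:365]; cv2.imwrite("pics/sidec.png",cv2.resize(a,None,fx=4.6,fy=4.6,interpolation=2))
E
```

```text
(no output)
```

View pics/topc.png

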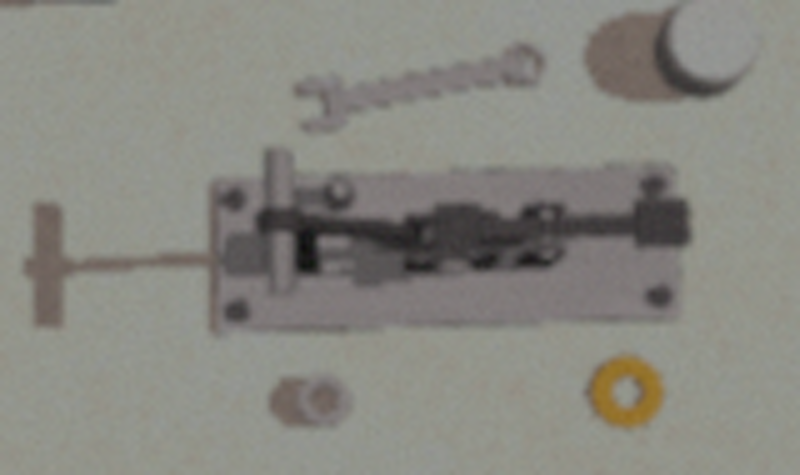

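View pics/sidec.png

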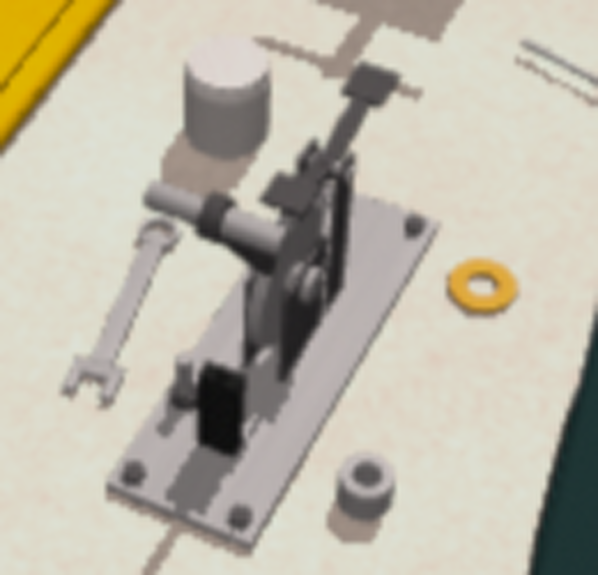

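```bash
cat >h.py <<'E'
import numpy as np,cv2
from cell import env
def cal(n):
    c=env.get_calibration(n);K=np.array([[c['fx'],0,c['cx']],[0,c['fy'],c['cy']],[0,0,1]]);return K,np.array(c['rvec']),np.array(c['tvec'])
def ray(n,p):
    K,r,t=cal(n);R=cv2.Rodrigues(r)[0];d=R.T@np.linalg.inv(K)@np.array([p[0],p[1],1]);return -R.T@t,d
def onz(n,p,z):
    o,d=ray(n,p);return o+d*(z-o[2])/d[2]
def proj(n,P):
    K,r,t=cal(n);return cv2.projectPoints(np.array(P,float).reshape(-1,3),r,t,K,None)[0].reshape(-1,2)
def tri(p1,p2):
    M=[]
    for n,p in(("top",p1),("side",p2)):
        K,r,t=cal(n);M.append(K@np.c_[cv2.Rodrigues(r)[0],t])
    X=cv2.triangulatePoints(M[0],M[1],np.array(p1,float).reshape(2,1),np.array(p2,float).reshape(2,1));return (X[:3]/X[3]).ravel()
T=lambda u,v:((u+.5)/5+219.5,(v+.5)/5+179.5)
S=lambda u,v:((u+.5)/4.6+234.5,(v+.5)/4.6+144.5)
E
python3 - <<'E'
from h import *
C=[onz("top",T(*p),.01) for p in[(213,180),(675,163),(680,320),(215,333)]]
C=np.array(C);print(C.round(4),C.mean(0), [np.linalg.norm(C[i]-C[i-1]).round(4) for i in range(4)])
print("side corners",[onz("side",S(*p),.01).round(4) for p in[(108,487),(440,218),(250,550)]])
print("tail",tri(T(662,222),S(370,85)),"front",tri(T(465,228),S(294,193)))
print("tube ends",tri(T(279,150),S(152,192)),"tubemid",tri(T(280,220),S(215,217)))
for nm,p,z in[("tail",(662,222),.155),("front",(465,228),.168),("tube",(280,220),.25),("bolt",(338,190),.055)]:print(nm,onz("top",T(*p),z))
x=(C[0]+C[3]-C[1]-C[2]);x/=np.linalg.norm(x);print("xaxis",x)
E
```

```text
[[ 0.5787  0.0729  0.01  ]
 [ 0.5846 -0.2577  0.01  ]
 [ 0.4723 -0.2573  0.01  ]
 [ 0.4693  0.073   0.01  ]] [ 0.52621334 -0.09228229  0.01      ] [np.float64(0.1094), np.float64(0.3307), np.float64(0.1123), np.float64(0.3303)]
side corners [array([0.5769, 0.076 , 0.01  ]), array([ 0.4758, -0.2604,  0.01  ]), array([0.4688, 0.0771, 0.01  ])]
tail [ 0.52956114 -0.22862507  0.14977846] front [ 0.52706386 -0.0984653   0.16054413]
tube ends [0.5694842  0.02037927 0.24972856] tubemid [0.52614762 0.02058108 0.2490986 ]
tail [ 0.5286563  -0.22807013  0.155     ]
front [ 0.52594368 -0.09821763  0.168     ]
tube [0.52539295 0.02031714 0.25      ]
bolt [ 0.56482682 -0.01628968  0.055     ]
xaxis [-0.01353171  0.99990844  0.        ]
```

carry_out(steps="0 0 0 5.94; 0 0 0 5.94; 0 0 0 5.94; 30 -22 0 0; 30 -22 0 0; 30 -22 0 0; 30 -22 0 0; 30 -22 0 0; 30 -22 0 0; 30 -22 0 0", gripper=1, squeeze=20)

```text
t: 1.1
tcp_pos: [0.3716, -0.3447, 0.2311]
eef_rot: [1.0, -0.0, -0.0, -0.0]
force: [0.3, -0.7, -0.5]
gripper_width: 0.0002
```

carry_out(steps="26 -19.4 0 0; 26 -19.4 0 0; 26 -19.4 0 0; 26 -19.4 0 0; 26 -19.4 0 0; 26 -19.4 0 0; 0 0 19 0; 0 0 19 0; 0 0 14 0; 0 0 0 0")

```text
t: 2.1
tcp_pos: [0.5257, -0.2289, 0.1775]
eef_rot: [1.0, -0.0, -0.001, -0.001]
force: [-0.3, 0.9, 0.2]
gripper_width: 0.0002
```

```bash
python3 - <<'E'
from h import *
print(env.read_state()['tcp_pos'])
a=env.snapshot("side")[:,:,::-1];b=env.snapshot("top")[:,:,::-1]
c=np.hstack([cv2.resize(a[130:270,235:365],(400,430)),cv2.resize(b[160:275,230:380],(400,307)) if 0 else cv2.resize(b[170:275,250:350],(400,430))])
cv2.imwrite("pics/1.png",c)
E
```

```text
[ 0.52573636 -0.22890175  0.17745232]
```

View pics/1.png

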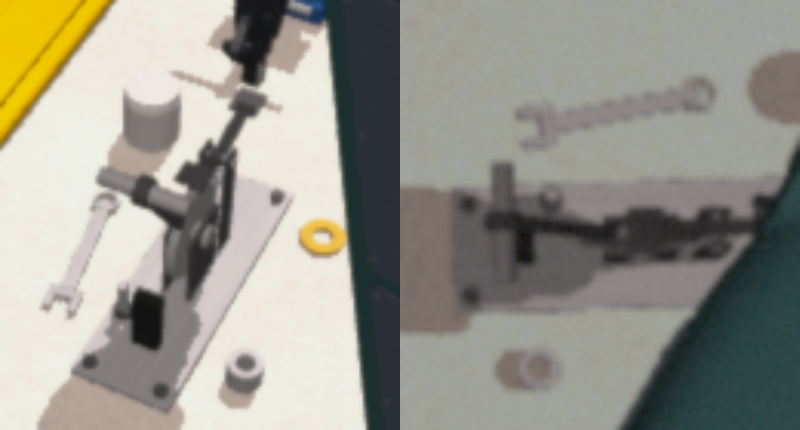

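carry_out(steps="2 0 6 0; 0 0 6 0; 0 0 3 0; 0 0 2 0; 0 0 2 0; 0 0 2 0; 0 0 2 0; 0 0 2 0; 0 0 2 0; 0 0 0 0")

```text
t: 3.2
tcp_pos: [0.5286, -0.2296, 0.1522]
eef_rot: [1.0, -0.0, 0.0, 0.0]
force: [-0.2, 0.5, -0.4]
gripper_width: -0.0
```

carry_out(steps="0 0 2 0; 0 0 2 0; 0 0 2 0; 0 0 2 0; 0 0 2 0; 0 0 2 0; 0 0 1 0; 0 0 1 0; 0 0 0 0; 0 0 0 0")

```text
t: 4.2
tcp_pos: [0.5285, -0.2293, 0.1382]
eef_rot: [1.0, -0.0, -0.0, -0.0]
force: [-0.2, -0.8, -0.2]
gripper_width: -0.0003
```

```bash
python3 - <<'E'
from h import *
print(env.read_state()['force'])
a=env.snapshot("side")[:,:,::-1]
cv2.imwrite("pics/2.png",cv2.resize(a[130:250,255:355],(600,600*120//100),interpolation=2)[:600])
E
```

```text
[-0.17184324 -0.81229375 -0.1633599 ]
```

View pics/2.png

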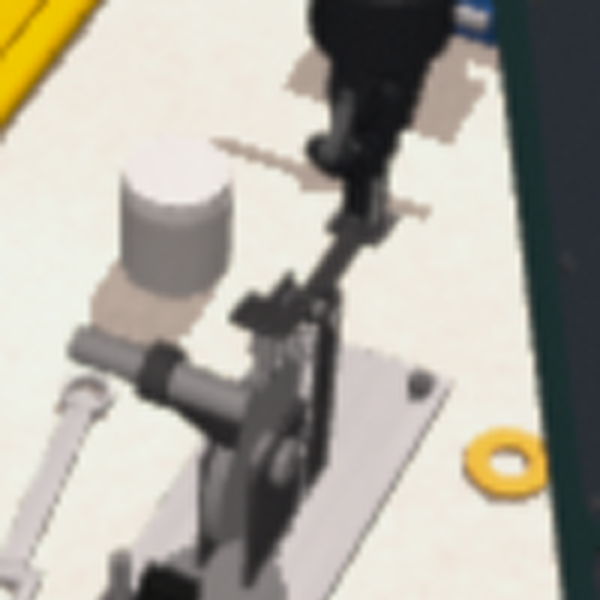

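carry_out(steps="0 0 1 0; 0 0 1 0; 0 0 1 0; 0 0 1 0; 0 0 0.7 0; 0 0 0 0; 0 0 0 0; 0 0 0 0; 0 0 0 0; 0 0 0 0")

```text
t: 5.25
tcp_pos: [0.5286, -0.2295, 0.1336]
eef_rot: [1.0, -0.0, -0.0, 0.0]
force: [-0.2, 0.7, -0.8]
gripper_width: 0.0002
```

carry_out(steps="0 0 0.7 0; 0 0 0.5 0; 0 0 0 0; 0 0 -5 0; 0 0 -15 0; 0 0 -20 0; 0 0 -30 0; 0 0 -40 0; 0 0 -20 0; 0 0 0 0")

```text
t: 6.25
tcp_pos: [0.5295, -0.2301, 0.2653]
eef_rot: [1.0, -0.0, 0.002, 0.001]
force: [-0.0, -1.1, -0.4]
gripper_width: 0.0002
```

```bash
python3 - <<'E'
from h import *
a=env.snapshot("side")[:,:,::-1]
cv2.imwrite("pics/3.png",cv2.resize(a[145:255,255:365],(600,600),interpolation=2)[:600])
o=np.array([.5262,-.0935,0]);X=np.array([-.0135,1,0])
for th in(0,.1,.2,.3):
  for q in((-75,17),(60,30)):
    c,s=np.cos(th),np.sin(th); # front up
    P=o+X*(-60+q[0]*c-q[1]*s)/1e3+np.array([0,0,(138+q[0]*s+q[1]*c)/1e3])
    p=proj("side",P)[0]; print(th,q,p.round(1),((p-[255,145])*600/110).round())
E
```

```text
0 (-75, 17) [315.7 162.1] [331.  93.]
0 (60, 30) [298.4 186. ] [236. 224.]
0.1 (-75, 17) [315.7 163.6] [331. 101.]
0.1 (60, 30) [298.9 184. ] [239. 213.]
0.2 (-75, 17) [315.6 165.2] [331. 110.]
0.2 (60, 30) [299.5 181.9] [243. 201.]
0.3 (-75, 17) [315.4 166.9] [330. 120.]
0.3 (60, 30) [300.2 179.8] [246. 190.]
```

View pics/3.png

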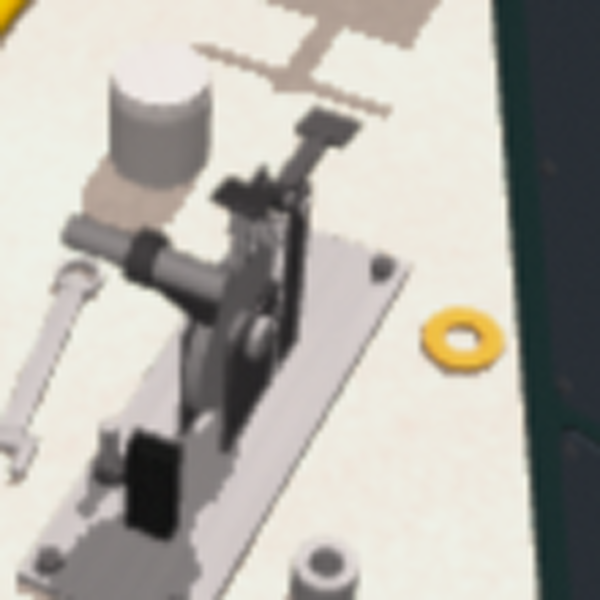

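carry_out(steps="0 0 -20 0; 0 -10 -20 0; -1 -40 0 0; -1 -40 0 0; -1 -40 0 0; -1 -40 0 0; -1 -40 0 0; 0 -30 0 0; 0 -10 0 0; 0 0 0 0")

```text
t: 7.3
tcp_pos: [0.5234, 0.0213, 0.3016]
eef_rot: [1.0, 0.001, -0.001, -0.0]
force: [-0.1, -1.1, -0.4]
gripper_width: 0.0001
```

```bash
python3 -c "
import numpy as np
for s in list(np.arange(.964,.12,-.04))+[.123]:
  print(round(s,3),'y',round(-93.5+200*np.cos(s),1),'z',round(94+200*np.sin(s),1))"
```

```text
0.964 y 20.5 z 258.3
0.924 y 27.0 z 253.6
0.884 y 33.3 z 248.7
0.844 y 39.4 z 243.5
0.804 y 45.3 z 238.0
0.764 y 50.9 z 232.4
0.724 y 56.3 z 226.5
0.684 y 61.5 z 220.4
0.644 y 66.4 z 214.1
0.604 y 71.1 z 207.6
0.564 y 75.5 z 200.9
0.524 y 79.7 z 194.1
0.484 y 83.5 z 187.1
0.444 y 87.1 z 179.9
0.404 y 90.4 z 172.6
0.364 y 93.4 z 165.2
0.324 y 96.1 z 157.7
0.284 y 98.5 z 150.0
0.244 y 100.6 z 142.3
0.204 y 102.4 z 134.5
0.164 y 103.8 z 126.7
0.124 y 105.0 z 118.7
0.123 y 105.0 z 118.5
```

carry_out(steps="0 0 10 0; 0 0 10 0; 0 0 10 0; 0 0 6 0; 0 0 3 0; 0 0 2 0; 0 0 2 0; 0 -1 2 0; 0 -1 2 0; 0 0 0 0")

```text
t: 8.3
tcp_pos: [0.5239, 0.0234, 0.2565]
eef_rot: [1.0, 0.0, 0.001, -0.001]
force: [-3.0, 6.1, 11.5]
gripper_width: 0.0002
```

carry_out(steps="0 -3.4 3 0; 0 -6.3 4.9 0; 0 -6.1 5.2 0; 0 -5.9 5.5 0; 0 -5.6 5.6 0; 0 -5.4 5.9 0; 0 -5.2 6.1 0; 0 -4.9 6.3 0; 0 -4.7 6.5 0; 0 0 0 0")

```text
t: 9.3
tcp_pos: [0.5241, 0.0715, 0.2069]
eef_rot: [1.0, 0.001, 0.001, -0.001]
force: [-0.4, 1.5, 2.4]
gripper_width: -0.0001
```

carry_out(steps="0 -4.4 6.7 0; 0 -4.2 6.8 0; 0 -3.8 7 0; 0 -3.6 7.2 0; 0 -3.3 7.3 0; 0 -3 7.4 0; 0 -2.7 7.5 0; 0 -2.4 7.7 0; 0 -2.1 7.7 0; 0 0 0 0")

```text
t: 10.3
tcp_pos: [0.5238, 0.0904, 0.1409]
eef_rot: [1.0, 0.007, 0.0, -0.004]
force: [-0.4, -1.5, 0.1]
gripper_width: 0.0003
```

```bash
python3 - <<'E'
from h import *
a=env.snapshot("side")[:,:,::-1]
cv2.imwrite("pics/4.png",cv2.resize(a[145:265,235:365],(650,600),interpolation=2)[:600])
E
```

```text
(no output)
```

View pics/4.png

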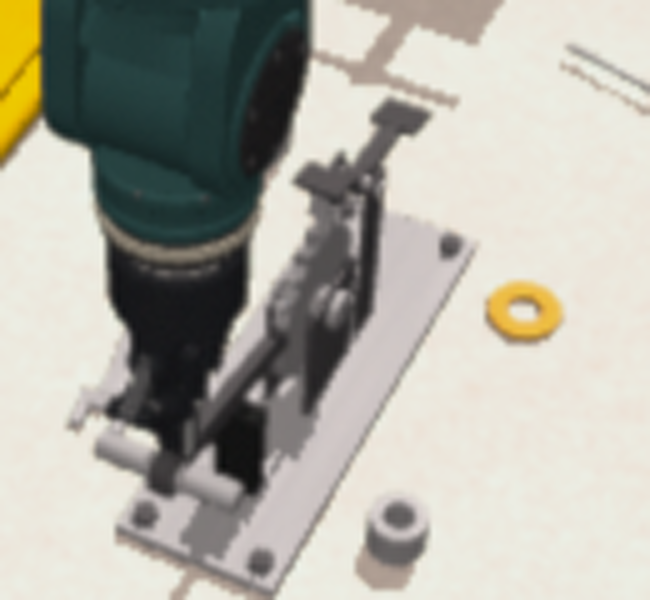

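```bash
python3 - <<'E'
from h import *
s=env.read_state()
for k in('joint_positions','tau','tcp_pos','force','wrist_torque','qvel'):print(k,s[k].round(4))
E
```

```text
joint_positions [ 0.0132  0.3173 -0.2213  1.0322  0.0071  3.1407]
tau [ 2.74100e-01 -6.56422e+01  3.55895e+01 -4.60300e-01  1.77200e-01
  1.80000e-03]
tcp_pos [0.5237 0.0902 0.1412]
force [-0.7626  0.0829 -1.0443]
wrist_torque [-0.0126  0.0136 -0.0105]
qvel [-0.0039 -0.0051  0.0084  0.0121 -0.0088  0.0008]
```

carry_out(steps="0 0 -10 0; 0 0 -20 0; 0 0 -30 0; 0 0 -30 -8.5; 0 0 0 -8.5; 0 0 0 -8.5; 0 0 0 -8.5; 0 0 0 -8.5; 0 0 0 -8.5; 0 0 0 -8.5")

```text
t: 11.35
tcp_pos: [0.5237, 0.0892, 0.2322]
eef_rot: [0.863, 0.505, 0.002, -0.003]
force: [-0.2, -0.0, 0.5]
gripper_width: 0.0
```

```bash
python3 - <<'E'
from h import *
s=env.read_state()
for k in('joint_positions','tcp_pos','eef_rot'):print(k,s[k].round(4))
a=env.snapshot("side")[:,:,::-1]
cv2.imwrite("pics/5.png",cv2.resize(a[145:265,235:365],(650,600),interpolation=2)[:600])
E
```

```text
joint_positions [ 0.0115  0.2725 -0.0325  1.2651  0.0069  2.0948]
tcp_pos [0.5237 0.0892 0.2322]
eef_rot [ 0.8632  0.5048  0.002  -0.0028]
```

View pics/5.png

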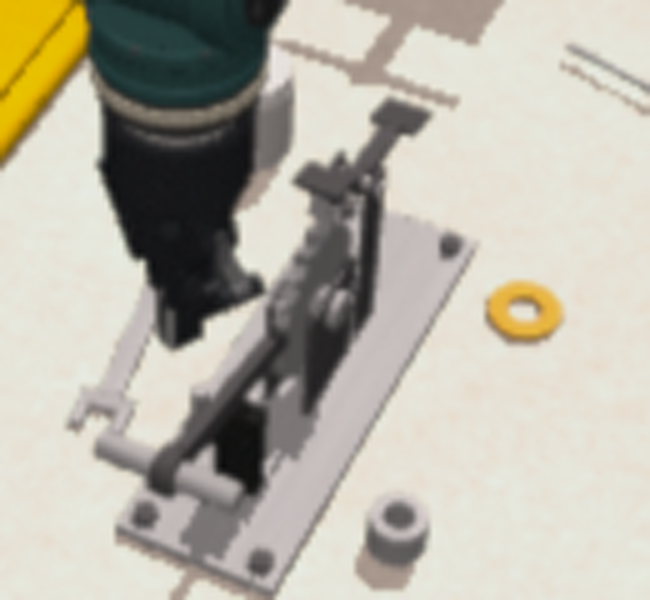

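```bash
python3 - <<'E'
from h import *
o=np.array([.5262,-.0935,0]);X=np.array([-.0135,1,0]);Y=np.array([-1,-.0135,0])
for s in(.123,.16,.2,.24,.28,.32):
  P=o+X*.2*np.cos(s)+np.array([0,0,.085+.2*np.sin(s)])
  p=proj("side",[P,P+Y*.045,P-Y*.045]);print(s,((p-[235,145])*5).round().tolist())
E
```

```text
0.123 [[168.0, 497.0], [238.0, 526.0], [99.0, 469.0]]
0.16 [[168.0, 488.0], [239.0, 517.0], [99.0, 460.0]]
0.2 [[169.0, 478.0], [240.0, 507.0], [100.0, 450.0]]
0.24 [[171.0, 467.0], [242.0, 496.0], [101.0, 439.0]]
0.28 [[172.0, 456.0], [243.0, 485.0], [102.0, 428.0]]
0.32 [[174.0, 445.0], [246.0, 474.0], [104.0, 417.0]]
```

carry_out(steps="0 0 0 -7.35; 0 0 0 -7.35; 0 0 0 -7.35; 0 0 0 -7.35; 0 0 0 0; 0 0 0 0; 0 0 0 0; 0 0 0 0; 0 0 0 0; 0 0 0 0")

```text
t: 12.4
tcp_pos: [0.5236, 0.0894, 0.2311]
eef_rot: [0.709, 0.705, 0.002, -0.003]
force: [-0.8, -0.2, -0.3]
gripper_width: -0.0002
```

carry_out(steps="13 0 10 0; 0 0 25 0; 0 0 25 0; 0 0 15 0; 0 0 6 0; 0 0 3 0; 0 0 2 0; 0 0 2 0; 0 0 2 0; 0 0 0 0")

```text
t: 13.4
tcp_pos: [0.5238, 0.103, 0.1413]
eef_rot: [0.709, 0.705, 0.003, -0.002]
force: [-0.3, 0.8, -1.4]
gripper_width: 0.0003
```

carry_out(steps="0 0 2 0; 0.3 0 3 0; 0.3 0 3 0; 0.3 0 3 0; 0.3 0 3 0; 0.3 0 3 0; 0.3 0 2 0; 0.2 0 1 0; 0 0 1 0; 0 0 0 0")

```text
t: 14.4
tcp_pos: [0.524, 0.1055, 0.1205]
eef_rot: [0.709, 0.705, 0.003, -0.003]
force: [1.1, 3.5, 3.5]
gripper_width: 0.0001
```

carry_out(steps="0 0 0.7 0; 0 0 0.7 0; 0 0 0.7 0; 0 0 0.7 0; 0 0 0 0; 0 0 0 0; 0 0 0 0; 0 0 0 0; 0 0 0 0; 0 0 0 0")

```text
t: 15.4
tcp_pos: [0.5241, 0.1054, 0.1182]
eef_rot: [0.709, 0.705, 0.003, -0.002]
force: [-0.6, 5.5, 13.2]
gripper_width: 0.0001
```

carry_out(steps="0 0 0.5 0; 0 0 0.3 0; 0 0 0 0; 0 0 0 0; 0 0 -5 0; 0 0 -15 0; 0 0 -25 0; 0 0 -35 0; 0 0 -40 0; 0 0 0 0")

```text
t: 16.4
tcp_pos: [0.5252, 0.104, 0.2409]
eef_rot: [0.709, 0.705, 0.004, -0.0]
force: [0.6, -0.8, -0.4]
gripper_width: -0.0001
```

```bash
python3 - <<'E'
from h import *
a=env.snapshot("side")[:,:,::-1]
cv2.imwrite("pics/6.png",cv2.resize(a[145:265,235:365],(650,600),interpolation=2)[:600])
o=np.array([.5262,-.0935,0]);X=np.array([-.0135,1,0])
for th in(0,.1,.2,.3):
  for q in((-75,17),(60,30)):
    c,s=np.cos(th),np.sin(th)
    P=o+X*(-60+q[0]*c-q[1]*s)/1e3+np.array([0,0,(138+q[0]*s+q[1]*c)/1e3])
    print(th,q,P.round(4),((proj("side",P)[0]-[235,145])*5).round())
E
```

```text
0 (-75, 17) [ 0.528  -0.2285  0.155 ] [404.  86.]
0 (60, 30) [ 0.5262 -0.0935  0.168 ] [317. 205.]
0.1 (-75, 17) [ 0.528  -0.2298  0.1474] [404.  93.]
0.1 (60, 30) [ 0.5262 -0.0968  0.1738] [319. 195.]
0.2 (-75, 17) [ 0.528  -0.2304  0.1398] [403. 101.]
0.2 (60, 30) [ 0.5263 -0.1007  0.1793] [323. 185.]
0.3 (-75, 17) [ 0.528  -0.2302  0.1321] [402. 110.]
0.3 (60, 30) [ 0.5264 -0.105   0.1844] [326. 174.]
```

View pics/6.png

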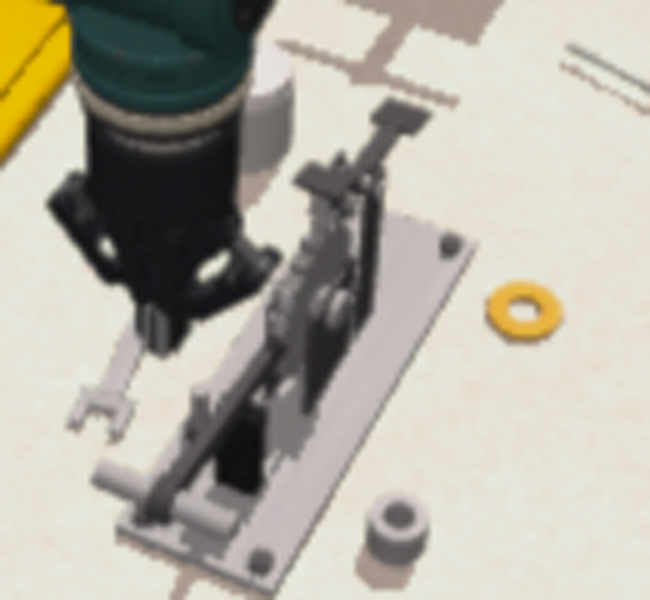

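carry_out(steps="-33 0.2 0 0; -33 0.2 0 0; -33 0.2 0 0; -33 0.2 0 0; -33 0.2 0 0; -33 0.2 0 0; 0 0 20 0; 0 0 15 0; 0 0 8 0; 0 0 0 0")

```text
t: 17.45
tcp_pos: [0.523, -0.0931, 0.1908]
eef_rot: [0.709, 0.705, 0.002, -0.004]
force: [0.0, -0.1, -0.5]
gripper_width: -0.0003
```

carry_out(steps="-4 3 0 0; 0 0 2 0; 0 0 2 0; 0 0 2 0; 0 0 2 0; 0 0 2 0; 0 0 2 0; 0 0 2 0; 0 0 2 0; 0 0 0 0")

```text
t: 18.45
tcp_pos: [0.5268, -0.0972, 0.1759]
eef_rot: [0.709, 0.705, 0.002, -0.003]
force: [0.9, -0.0, 0.5]
gripper_width: 0.0001
```

carry_out(steps="0 0 2 0; 0.5 0 1 0; 0.5 0 1 0; 0.5 0 1 0; 0.5 0 0 0; 0 0 0 0; 0 0 0 0; 0 0 0 0; 0 0 0 0; 0 0 0 0")

```text
t: 19.45
tcp_pos: [0.5268, -0.0952, 0.1712]
eef_rot: [0.709, 0.705, 0.002, -0.003]
force: [-0.7, -0.1, 0.1]
gripper_width: 0.0
```

carry_out(steps="0 0 1 0; 0 0 1 0; 0 0 0.7 0; 0 0 0.5 0; 0 0 0.5 0; 0 0 0 0; 0 0 0 0; 0 0 0 0; 0 0 0 0; 0 0 0 0")

```text
t: 20.45
tcp_pos: [0.527, -0.0949, 0.1679]
eef_rot: [0.709, 0.705, 0.003, -0.002]
force: [-1.1, 5.2, 8.6]
gripper_width: -0.0001
```

carry_out(steps="0 0 0.5 0; 0 0 0.5 0; 0 0 0.5 0; 0 0 0 0; 0 0 0 0; 0 0 0 0; 0 0 0 0; 0 0 0 0; 0 0 0 0; 0 0 0 0")

```text
t: 21.45
tcp_pos: [0.5271, -0.0948, 0.1676]
eef_rot: [0.709, 0.705, 0.003, -0.002]
force: [-5.9, 7.0, 24.5]
gripper_width: -0.0
```

Firm stop at the home height (0.1676, 24 N). I'll retract and check.

carry_out(steps="0 0 -2 0; 0 0 -8 0; 0 0 -20 0; 0 0 -30 0; 0 0 -30 0; 0 0 -30 0; 0 0 -30 0; 0 0 0 0; 0 0 0 0; 0 0 0 0")

```text
t: 22.45
tcp_pos: [0.5266, -0.0963, 0.3151]
eef_rot: [0.709, 0.705, 0.002, -0.003]
force: [-0.5, -0.6, -0.5]
gripper_width: 0.0003
```

```bash
python3 - <<'E'
from h import *
a=env.snapshot("side")[:,:,::-1]
cv2.imwrite("pics/7.png",cv2.resize(a[145:265,235:365],(650,600),interpolation=2)[:600])
E
```

```text
(no output)
```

View pics/7.png

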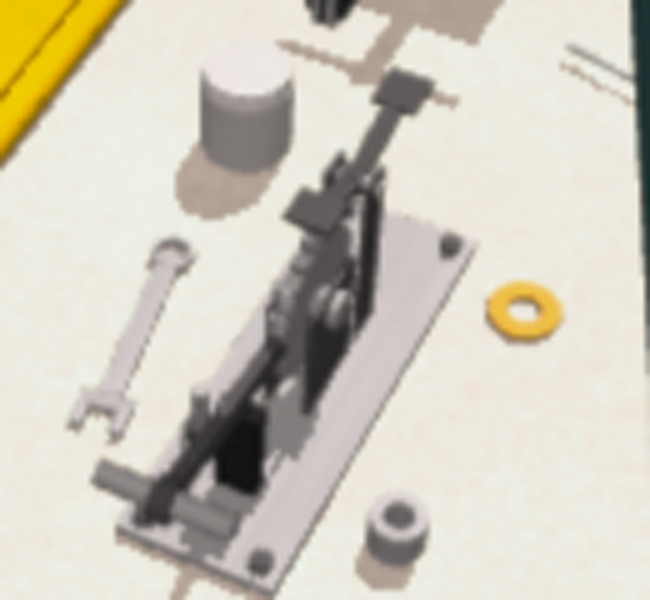

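```bash
python3 -c "
from cell import env
print(env.finish_job())"
```

```text
the job is handed in; nothing more can be done
None
```

The recliner is folded flat onto its stop with the pawl pressed home, and I handed the job in at about 22.5 s. `finish_job` gives no verdict, so success rests on my own checks.

**What I did:** With the fingers shut, I pressed the tail pad down until the pawl was free. I then pushed the tube down its arc onto the stop and pressed the front pad down until the nose was home.

**What went wrong:** Partway down the tube push, the last joint reached its range limit (3.14 rad). The tip slipped off the tube toward the hinge, with little force showing when I read it. I lifted clear, turned the wrist by about 90° and finished the push from about 0.235 rad of slope.

**Last checks:**
- **Pawl freed:** after the tail press, both pads matched their predicted image positions for a pawl angle of about 0.30.
- **Arm on its stop:** resistance was 13 N at a tip height of 118 mm (118.5 mm expected). The tube in the picture matches a slope of 0.123, which is the stop.
- **Pawl home:** resistance was 24 N at a tip height of 167.6 mm (168 mm expected). Both pads are back at their starting image positions, within about one pixel.
- **Clearance and loose things:** the gripper was about 150 mm above the mechanism when I handed in. The tin, spanner, washer, bush and bolt look unmoved by eye. I did not re-check the mug and screwdriver, but the robot never went near the mug and passed well above the screwdriver.

**Imprecise points:** my first two-view triangulation put the pads 5–7 mm below their stated heights. I went by the stated heights, and the contact heights agreed with those. The force sensor also read nearly zero whenever the tool paused during the tail press, so that step was confirmed by picture, not by force.

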